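# Turn the copy turntable to the green dot and capture

### The job

Set the photograph to its scanning angle and capture it: push the red arm of the copy turntable gently round with one finger until its white pointer aims at the middle of the green dot, then press the orange capture button all the way down with a fingertip and let it come up again. Grip nothing, do not touch the photograph on the turntable, do not press the button before the pointer is on the green dot, and leave everything else on the desk where it is.

Things in the scene. Friction and masses are not known exactly. Their poses are not given: they have to be found in the camera images.
- pivot (a point): Centre of the copy turntable, on its vertical axis, 12 mm above the desk. A fixed round light-grey foot (330 mm across, top 10 mm above the desk) carries a black disc (196 mm across, top 22 mm above the desk) that turns about this axis. The axes of this point are those of the foot; they do not turn with the disc.
- push_point (a point): Where to push: inside the outer end of the red arm, on its centre line, 115 mm from the turntable's axis and 35 mm above the desk, beyond the disc's rim. Either flank of the arm can be pushed sideways by a fingertip beside it; the foot's top is 25 mm below this point.
- aim (a point): The spot the pointer aims at: on the arm's centre line 150 mm from the turntable's axis, 11 mm beyond the white tip, 12 mm above the desk. The dots' centres lie on the circle this spot travels.
- green_dot: Green dot, 26 mm across, 2 mm thick, stuck on the light-grey foot with its centre 150 mm from the turntable's axis; origin at the centre of its underside, 10 mm above the desk. It may be at any of three places round the foot; a yellow and a blue dot of the same size have the other two.
- turntable (a joint): Angle of the turntable, rad, from -1.5 to 1.5 (stops); grows anticlockwise seen from above. At 0 the arm points along the -x axis of pivot. It stays where it is left: about 2 N at the end of the red arm turns it, and it hardly coasts.
- capture_top (a point): Centre of the top face of the orange round capture button (32 mm across), 47 mm above the desk when up. It stands in a black collar (48 mm across, top 37 mm above the desk) on a light-grey box (85 x 65 x 25 mm) that is fixed to the desk.
- capture (a joint): Travel of the capture button, m: 0 up, 0.006 fully down. A spring: it starts to move at 1.2 N, fully down takes 4 N.
- photograph: The photograph, 100 x 75 x 1.5 mm, stuck on the middle of the disc (within 70 mm of the axis) and turning with it; origin at the middle of its underside, 22 mm above the desk. Not to be touched.
- swing_arm: The red arm, an upright bar on the disc pointing straight out from the axis: 14 mm wide, from 72 to 126 mm from the axis, underside 22 mm and top 48 mm above the desk, then a white cone as pointer to 139 mm from the axis. Origin on the axis, 12 mm above the desk; its x axis points from the pointer to the turntable's axis.
- loupe: Bystander, loose, leave alone: black loupe, 42 mm tall, 42 mm across. Origin at its underside.
- mouse: Bystander, loose, leave alone: red and black computer mouse, 98 x 58 x 32 mm. Origin at its underside.
- tape: Bystander, loose, leave alone: roll of tan tape, 72 mm across, 19 mm high. Origin at its underside.
- mug: Bystander, loose, leave alone: blue mug, 80 mm across, 95 mm tall. Origin at its underside.
- cleaner: Bystander, loose, leave alone: white bottle with blue label, 48 mm across, 95 mm tall. Origin at its underside.
- sticky_notes: Bystander, loose, leave alone: yellow and pink block of sticky notes, 76 x 76 x 28 mm. Origin at its underside.
There are look-alikes about, which are no part of the job. What is shaped like the part that bears capture_top but turquoise or yellow is not meant.

How it is judged:
By the outcome, as a careful person would: the job done as asked, in the order asked, and still so for the second after the job is handed in, with the robot touching nothing.
It also fails if it takes over 48 s, if anything falls off the work surface, if the arm or the gripper's body presses on something with over 40 N, if the wrist force passes 120 N, or if a joint passes its speed limit or range.

### The arm

A 6-joint arm with a two-finger parallel gripper is mounted at the origin on the work surface. World frame = base frame: x ahead of the robot, y to its left, z up, the work surface at z = 0. Lengths are in mm, angles in rad, forces in N, time in s.
With the tool pointing down it reaches from about 325 to 900 mm from the base axis. Payload 3.5 kg.
Tool frame: the origin (TCP) lies midway between the tips of the shut fingers; the grasp point (between the pads) lies 19 mm behind it; y points along the fingers, z is the direction in which the jaws open and shut, and the axes are right-handed (so a half turn about y gives the same grasp; the last joint's range is limited). The gripper opens to 85 mm and grips with 20 to 120 N. Pads are 22 mm wide; open, the fingers measure 114 mm over their backs; the gripper's body (76 mm by 85 mm) begins 54 mm behind the grasp point. The pads swing forward as they close: fully open they stand 13 mm farther back than shut.
Start: joints at [-1.32, 0.276, -0.026, 1.268, 0, 1.467], TCP at [216.528, -586.291, 231.313] pointing down, gripper open.
Joint ranges: [-3.12, 3.12], [-0.85, 1.88], [-1.08, 1.24], [-1.95, 2.15], [-1.57, 1.53], [-3.14, 3.14]. Speed limits (rad/s): [2.57, 2.57, 3.14, 3.14, 3.14, 3.14].

### API

Orientations are given as a 3x3 rotation matrix whose columns are the frame's x, y, z axes.
In Python, from cell import get_state, read_camera, get_calibration, job_done, look_for, mark_of gives the robot as it stands.
- The arm moves only by the tool jog_arm, never from a script. Its argument "plan" is a list of rows, each an object with "angular": the turn, a rotation vector about the tool's x, y, z in degrees, a list of three; "offset": the shift along the tool's x, y, z in mm, a list of three; "grip": the finger opening in mm, from 0 to 85.4. In form: [{"angular": [wx, wy, wz], "offset": [tx, ty, tz], "grip": grip}, ...]. A call has exactly 8 rows; each row is the pose to reach, as a shift and turn from the pose commanded when the call began, along the tool's axes at that moment; what a row does not reach only later rows make up. A row lasts 1/8 s, in which the tool goes at most 62.5 mm and 10.7 degrees, less where a joint would pass 70% of its speed; a pose out of reach is approached as far as the arm can. A call with a gripper value outside its range is refused whole. The fingers move at their own pace and stop on an object; the grip force is fixed at half the most. Time passes only in rows, so rows that repeat a pose let the fingers close, or fill a call up. It gives the time, the measured TCP pose, the force and the opening at its end, in the units of the state.
- get_state(): the state, without advancing time (a new reading comes with each control period).
- read_camera(name): name is "side" or "top" or "wrist"; returns the picture (400x640x3 uint8, red, green, blue); there is no depth.
- get_calibration(name): a dict with "fovy" (degrees; the focal length in pixels is half the picture's height over the tangent of half this angle, whatever the lens; pixels are square), "cx", "cy" (the principal point, pixels), "R" (3x3) and "t" (3): a world point X has camera coordinates R X + t. Camera axes: x right, y down, z forward; pixel columns grow to the right and rows downward; lengths in mm; the calibration is good to about 2 mm. A picture is of the moment at which its call begins: read the wrist's pose just before it. get_calibration takes no time and is no camera call; for the wrist camera it gives the pose at the moment of the call.
- job_done(): hands the job in, once; it reports no verdict.
Trained networks look in the newest picture that a camera, given by its name, has taken for a name from the list of things; names that differ only in an ending like _2 or _b are one class to them, and where a whole thing is asked for, a point or a joint stands for the part that bears it (a point fixed in the world has none). Each returns a list of dicts, best first, with "score" (0 to 1); they miss things now and then, are a little off and sometimes report something else, mostly with a low value. They report only what shows in the picture. A call takes as long as a camera call. They do not tell look-alikes from the thing itself.
- look_for(camera, query): "position" ([x, y, z] in mm, in the coordinates of the camera as it stood for that picture, good to about 4 mm: the middle of the surface that is visible of it).
- mark_of(camera, query): "position" ([x, y, z] in mm, in the coordinates of the camera as it stood for that picture, good to about 4 mm: a listed point, or the origin of a listed thing).
The state is a dict: "time": time; "joints": joint angles; "joint_velocities": joint speeds; "joint_torque": joint torques, N m; "tcp_pos": TCP position; "orientation": TCP orientation; "force": force on the tool from outside, world axes, zero at the start; "moment": the same for the moment, N m; "grip_width": finger opening in mm.
Only numpy, scipy, OpenCV 4.12 (cv2) and the standard library are available. Lean on these libraries where they do the work, as an engineer would, in place of code of your own. Each camera call takes 0.05 s, during which the arm holds its last target. There are 200 camera calls.

## Working session

There is one attempt and no reset: what is moved stays moved. The work goes in short steps, Python scripts to look and compute and a tool call to move; the robot and the scene stay as the last step left them, time stands still between calls to the robot, and variables do not carry over. Pictures are saved under pics/ and viewed, about 8 in all and at most 12, crops included, and the job is handed in when it is done.

Besides the shell and the picture viewer there is one more tool, called after ">>>" as a command line: name --argument value ..., lists and objects as JSON in quotes. jog_arm: Moves the arm, as the interface text tells. Its arguments: {"type":"object","properties":{"plan":{"type":"array"}},"required":["plan"]}

```bash
mkdir -p pics; cat > h.py <<'E'
import numpy as np, cv2
from cell import *
def w(cam,p):
    c=get_calibration(cam); return np.array(c["R"]).T@(np.array(p)-np.array(c["t"]))
def px(cam,X):
    c=get_calibration(cam); p=np.array(c["R"])@np.array(X)+np.array(c["t"]); f=200/np.tan(np.radians(c["fovy"])/2)
    return np.round([c["cx"]+f*p[0]/p[2],c["cy"]+f*p[1]/p[2]],1)
def ray(cam,u,v,z):
    c=get_calibration(cam); f=200/np.tan(np.radians(c["fovy"])/2); R=np.array(c["R"])
    o=-R.T@np.array(c["t"]); d=R.T@np.array([(u-c["cx"])/f,(v-c["cy"])/f,1]); return np.round(o+d*(z-o[2])/d[2],1)
E
python3 - <<'E'
from h import *
s=get_state(); print(s["tcp_pos"],s["orientation"],s["grip_width"],s["time"])
for cam in ["top","side"]:
    im=read_camera(cam); cv2.imwrite(f"pics/{cam}0.png",im[:,:,::-1])
    for n in ["pivot","push_point","aim","green_dot","capture_top"]:
        for r in mark_of(cam,n)[:3]:
            X=w(cam,r["position"]); print(cam,n,round(r["score"],2),X.round(1),px(cam,X))
E
```

```text
[ 216.31010069 -585.53108267  230.13472569] [[-9.38064248e-01 -5.95569828e-04  3.46460836e-01]
 [-3.46461290e-01  2.19325795e-03 -9.38061706e-01]
 [-2.01196734e-04 -9.99997417e-01 -2.26375876e-03]] 85.48176507909932 0.0
top pivot 0.77 [578.3 -49.3  10.4] [360.1 203.8]
top pivot 0.46 [504.9  77.8  12.1] [314.4 228.2]
top push_point 0.66 [6.480e+02 2.421e+02 4.000e-01] [258.2 176.9]
top aim 0.51 [502.1  74.7  13.9] [315.6 229.2]
top green_dot 0.48 [435.2 -67.6  13. ] [366.1 254.8]
top green_dot 0.43 [501.1  73.5  11.6] [315.9 229.6]
top capture_top 0.66 [565.8 548.9  46.1] [142.  199.3]
top capture_top 0.65 [746.1 381.2  48.2] [208. 137.]
top capture_top 0.62 [503.3 303.8  45.2] [231.4 225.1]
side pivot 0.87 [578.3 -48.6   9.3] [336.5 190.7]
side push_point 0.45 [518.6  47.1  39.2] [336.7 207.8]
side aim 0.53 [500.6  82.   10.8] [335.1 225.7]
side green_dot 0.52 [592.7 -54.   19.7] [333.4 185.2]
side green_dot 0.47 [435.4 -69.6  14.1] [384.3 203.3]
side capture_top 0.6 [564.5 555.3  53. ] [173.9 335.7]
side capture_top 0.42 [751.7 378.1  43.5] [179.2 245. ]
```

View pics/top0.png

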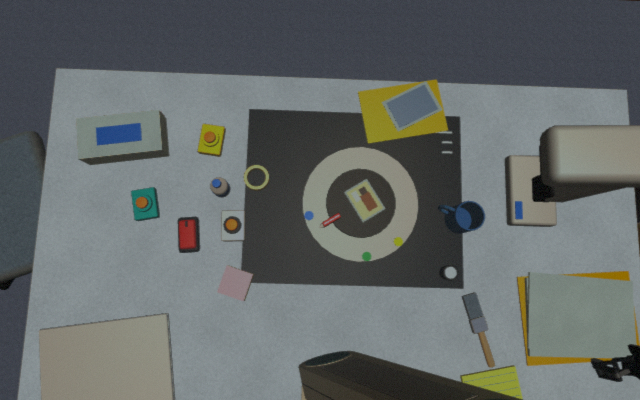

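View pics/side0.png

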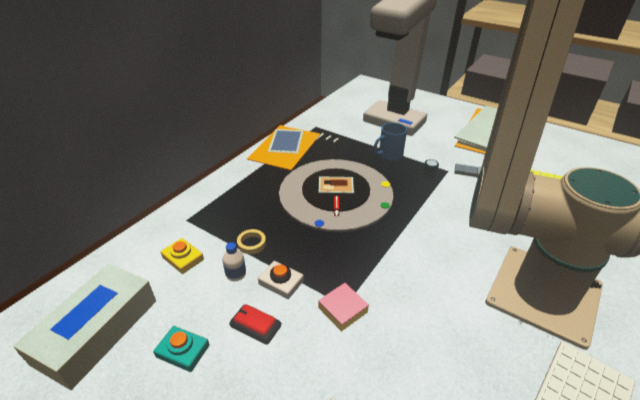

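Button candidates in the top view: turquoise (142,203) and yellow (210,139), both look-alikes, and the light-grey box at (232,225), which I choose. The arm is at about (330,220). The green dot is at (367,257), blue at (308,215) and yellow at (398,242). The arm has to turn about +66°, so I'll push from its +x/+y flank.

>>> jog_arm --plan '[{"angular":[0,-10,0],"offset":[-40,0,-37],"grip":0},{"angular":[0,-20,0],"offset":[-80,0,-74],"grip":0},{"angular":[0,-30,0],"offset":[-120,0,-111],"grip":0},{"angular":[0,-40,0],"offset":[-160,0,-148],"grip":0},{"angular":[0,-50,0],"offset":[-200,0,-185],"grip":0},{"angular":[0,-60,0],"offset":[-240,0,-222],"grip":0},{"angular":[0,-70,0],"offset":[-280,0,-259],"grip":0},{"angular":[0,-80,0],"offset":[-320,0,-296],"grip":0}]'

```text
time: 1.6
tcp_pos: [414.9, -196.2, 231.7]
orientation: [[0.184, 0.001, 0.983], [-0.983, -0.001, 0.184], [0.001, -1.0, 0.001]]
force: [0.7, 0.4, -0.1]
grip_width: 0.2
```

>>> jog_arm --plan '[{"angular":[0,-5,0],"offset":[-40,0,32],"grip":0},{"angular":[0,-10,0],"offset":[-80,0,64],"grip":0},{"angular":[0,-15,0],"offset":[-120,0,96],"grip":0},{"angular":[0,-20,0],"offset":[-160,0,127],"grip":0},{"angular":[0,-20,0],"offset":[-200,0,159],"grip":0},{"angular":[0,-20,0],"offset":[-238,0,189],"grip":0},{"angular":[0,-20,0],"offset":[-238,0,189],"grip":0},{"angular":[0,-20,0],"offset":[-238,0,189],"grip":0}]'

```text
time: 2.6
tcp_pos: [557.3, 70.0, 231.2]
orientation: [[0.504, -0.001, 0.863], [-0.863, -0.001, 0.504], [0.0, -1.0, -0.001]]
force: [0.2, 0.1, -0.1]
grip_width: 0.1
```

```bash
python3 - <<'E'
from h import *
s=get_state(); print(s["tcp_pos"].round(1) if hasattr(s["tcp_pos"],'round') else s["tcp_pos"],s["time"],s["joints"])
cam="wrist"
im=read_camera(cam); cv2.imwrite(f"pics/w1.png",im[:,:,::-1])
for n in ["pivot","push_point","aim","green_dot","capture_top"]:
        for r in mark_of(cam,n)[:3]:
            X=w(cam,r["position"]); print(cam,n,round(r["score"],2),X.round(1),px(cam,X))
c=get_calibration(cam); print(c["fovy"],-np.array(c["R"]).T@c["t"],c["R"])
E
```

```text
[557.3  70.  231.2] 2.6 [ 1.00392274e-02  1.65268715e-01 -1.66163830e-01  1.24008136e+00
 -4.96600893e-04  1.05209027e+00]
wrist pivot 0.56 [578.9 -51.3  14.8] [288.8 262.7]
wrist push_point 0.68 [519.4  48.3  31.5] [282.6 172. ]
wrist aim 0.68 [ 391.3 -294.    -2.3] [ 85.2 332.1]
wrist green_dot 0.57 [432.1 -68.2   7.6] [173.4 214.6]
62.80617658650387 [519.55576435 134.58796197 373.61059929] [[ 0.86382328  0.50379372  0.00110369]
 [ 0.48103188 -0.8254421   0.29538732]
 [ 0.14972531 -0.25463153 -0.95537695]]
```

View pics/w1.png

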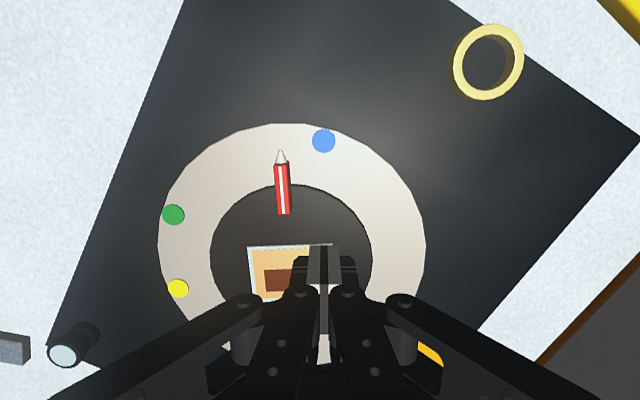

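The wrist view shows the green dot at (173,214), blue at (323,141), yellow at (178,288), and the arm with its pointer tip at (281,151). I'll get the pivot from the three dots.

```bash
cat >> h.py <<'E'
from scipy.optimize import least_squares
def blob(im,lo,hi,near=None):
    m=cv2.inRange(cv2.cvtColor(im,cv2.COLOR_RGB2HSV),lo,hi); n,l,st,ce=cv2.connectedComponentsWithStats(m)
    return [(ce[i].round(1),int(st[i,4])) for i in range(1,n) if st[i,4]>60], m
E
python3 - <<'E'
from h import *
im=cv2.imread("pics/w1.png")[:,:,::-1].copy()
D={}
for n,lo,hi in [("g",(50,120,60),(80,255,255)),("b",(100,100,120),(120,255,255)),("y",(24,150,100),(35,255,255)),("r",(0,150,80),(6,255,255)),("r2",(172,150,80),(180,255,255))]:
    print(n,[(c,a,ray("wrist",*c,12)) for c,a in blob(im,lo,hi)[0]])
E
```

```text
g [(array([172.6, 214.3]), 353, array([432.3, -65.8,  12. ]))]
b [(array([323.2, 140.5]), 425, array([541.5,  96.9,  12. ]))]
y [(array([633.4,   6. ]), 177, array([737.8, 362.2,  12. ])), (array([177.9, 287.8]), 292, array([ 476., -154.,   12.]))]
r [(array([281.6, 189. ]), 461, array([528.1,  25.5,  12. ]))]
r2 []
```

```bash
python3 - <<'E'
from h import *
P=np.array([581,-48.8])
for u,v,z in [(281,151,35),(279.5,165,48),(283.5,212,48)]:
    X=ray("wrist",u,v,z); d=X[:2]-P; print(X,np.hypot(*d).round(1),np.degrees(np.arctan2(d[1],d[0])).round(2))
a=np.radians(121.5);u=np.array([np.cos(a),np.sin(a)]);cw=np.array([u[1],-u[0]])
s=get_state();R=np.array(s["orientation"]);t=np.append(P+115*u+42*cw,26)
print(t,R.T@(t-s["tcp_pos"]))
E
```

```text
[507.8  68.   35. ] 137.8 122.08
[513.6  57.4  48. ] 125.8 122.4
[540.7  15.2  48. ] 75.6 122.2
[556.72355196  71.19855862  26.        ] [ -2.03929782 205.45642618   0.40614809]
```

>>> jog_arm --plan '[{"angular":[0,-2,0],"offset":[-2,35,0],"grip":0},{"angular":[0,-2,0],"offset":[-2,70,0],"grip":0},{"angular":[0,-2,0],"offset":[-2,105,0],"grip":0},{"angular":[0,-2,0],"offset":[-2,140,0],"grip":0},{"angular":[0,-2,0],"offset":[-2,170,0],"grip":0},{"angular":[0,-2,0],"offset":[-2,190,0],"grip":0},{"angular":[0,-2,0],"offset":[-2,202,0],"grip":0},{"angular":[0,-2,0],"offset":[-2,202,0],"grip":0}]'

```text
time: 3.9
tcp_pos: [556.0, 71.5, 28.7]
orientation: [[0.534, -0.002, 0.846], [-0.846, -0.0, 0.534], [-0.001, -1.0, -0.001]]
force: [-1.0, -0.1, 0.3]
grip_width: 0.1
```

```bash
cat >> h.py <<'E'
def arm(im,P,z=48):
    "arm angle from red top+sides: use white tip & stripe"
    ...
E
python3 - <<'E'
from h import *
s=get_state(); print(s["tcp_pos"],s["time"],s["force"])
im=read_camera("wrist"); cv2.imwrite("pics/w2.png",im[:,:,::-1])
E
```

```text
[556.01788889  71.54721077  28.74449802] 3.9 [-0.98190714 -0.09375255  0.3062974 ]
```

View pics/w2.png

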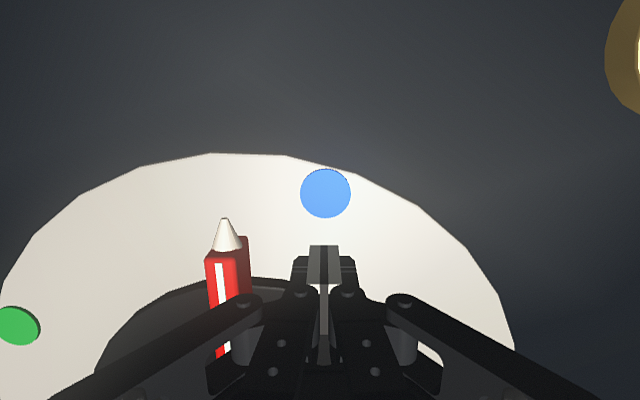

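The closed finger is beside the arm on its clockwise flank, clear of everything. I'll close the gap towards the arm slowly.

>>> jog_arm --plan '[{"angular":[0,0,0],"offset":[0,0,-3],"grip":0},{"angular":[0,0,0],"offset":[0,0,-6],"grip":0},{"angular":[0,0,0],"offset":[0,0,-9],"grip":0},{"angular":[0,0,0],"offset":[0,0,-12],"grip":0},{"angular":[0,0,0],"offset":[0,0,-15],"grip":0},{"angular":[0,0,0],"offset":[0,0,-18],"grip":0},{"angular":[0,0,0],"offset":[0,0,-21],"grip":0},{"angular":[0,0,0],"offset":[0,0,-21],"grip":0}]'

```text
time: 4.95
tcp_pos: [538.6, 60.6, 29.2]
orientation: [[0.534, -0.0, 0.846], [-0.846, 0.0, 0.534], [-0.0, -1.0, -0.0]]
force: [0.4, 0.1, -0.2]
grip_width: 0.0
```

```bash
cat > ang.py <<'E'
from h import *
P=np.array([581,-48.8])
def rect(im):
    "orthorectify wrist picture at z=12 (dots, aim height) and z=48 around pivot, 1px=0.5mm"
    out=[]
    for z in (12,35,48):
        W=[(P[0]-160,P[1]-160),(P[0]+160,P[1]-160),(P[0]+160,P[1]+160),(P[0]-160,P[1]+160)]
        src=np.float32([px("wrist",[*q,z]) for q in W]); dst=np.float32([[0,0],[640,0],[640,640],[0,640]])
        out.append(cv2.warpPerspective(im,cv2.getPerspectiveTransform(src,dst),(640,640)))
    return out
E
python3 - <<'E'
from ang import *
s=get_state(); print(s["tcp_pos"],s["time"],s["force"])
im=read_camera("wrist"); cv2.imwrite("pics/w3.png",im[:,:,::-1])
hsv=cv2.cvtColor(im,cv2.COLOR_RGB2HSV)
m=cv2.inRange(hsv,(0,150,60),(8,255,255))
for v in range(225,300,10): 
    x=np.flatnonzero(m[v]); print(v,x.min() if len(x) else None,x.max() if len(x) else None)
print("tip z35 predicted at 122.2",px("wrist",[*(P+139*np.array([np.cos(2.133),np.sin(2.133)])),35]))
E
```

```text
[538.62160427  60.57099167  29.23172522] 4.95 [ 0.40206121  0.11074949 -0.20433792]
225 None None
235 None None
245 None None
255 290 290
265 253 284
275 254 285
285 255 287
295 258 282
tip z35 predicted at 122.2 [271.8 220.1]
```

View pics/w3.png

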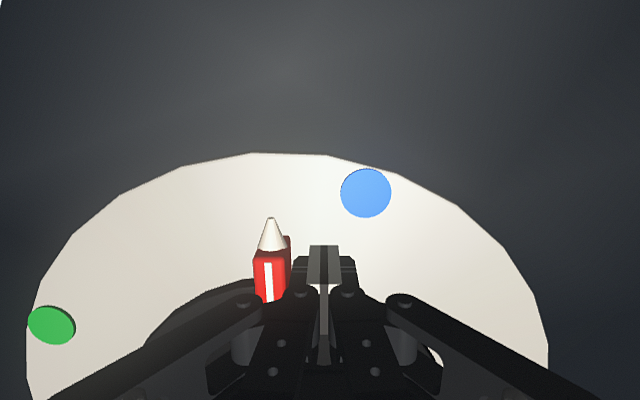

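No contact yet: the tip is where it was predicted, (271,219), with a gap of about 7 mm. I'll compute rows for an arc about the pivot.

```bash
cat >> ang.py <<'E'
def arc(phis,ds):
    s=get_state();R=np.array(s["orientation"]);t=np.array(s["tcp_pos"])
    th0=np.degrees(np.arctan2(R[1,2],R[0,2]))+90   # tool's radial direction
    print("tool angle",th0.round(2),"t",s["time"],"r,d now",R.T@(np.append(P,29)-t))
    for th,d in zip(phis,ds):
        a=np.radians(th);u=np.array([np.cos(a),np.sin(a)]);cw=np.array([u[1],-u[0]])
        q=np.append(P+115*u+d*cw,29); print("[0,%.1f,0]"%(th0-th),(R.T@(q-t)).round(1))
E
python3 -c "
from ang import *
arc([122.3,122.3,122.3,124,127,130,133,136],[19,16.5,14]+[14]*5)"
```

```text
tool angle 122.27 t 5.0 r,d now [115.00873674   0.27541679 -22.75658588]
[0,-0.0,0] [-0.   0.3 -3.8]
[0,-0.0,0] [-0.   0.3 -6.3]
[0,-0.0,0] [ 0.   0.3 -8.8]
[0,-1.7,0] [ -0.4   0.3 -12.2]
[0,-4.7,0] [ -0.8   0.3 -18.3]
[0,-7.7,0] [ -0.8   0.3 -24.4]
[0,-10.7,0] [ -0.6   0.3 -30.4]
[0,-13.7,0] [ -0.    0.3 -36.5]
```

>>> jog_arm --plan '[{"angular":[0,0,0],"offset":[0,0,-4],"grip":0},{"angular":[0,0,0],"offset":[0,0,-6],"grip":0},{"angular":[0,0,0],"offset":[0,0,-9],"grip":0},{"angular":[0,-1.7,0],"offset":[-0.4,0,-12],"grip":0},{"angular":[0,-4.7,0],"offset":[-0.8,0,-18],"grip":0},{"angular":[0,-7.7,0],"offset":[-0.8,0,-24],"grip":0},{"angular":[0,-10.7,0],"offset":[-0.6,0,-30],"grip":0},{"angular":[0,-13.7,0],"offset":[0,0,-36],"grip":0}]'

```text
time: 6.0
tcp_pos: [508.3, 41.5, 29.4]
orientation: [[0.721, 0.0, 0.693], [-0.693, 0.0, 0.721], [-0.0, -1.0, 0.001]]
force: [0.7, 1.8, -0.6]
grip_width: 0.2
```

```bash
python3 - <<'E'
from ang import *
im=read_camera("wrist"); cv2.imwrite("pics/w4.png",im[:,:,::-1])
print(get_state()["force"])
arc(range(139,163,3),[14]*8)
E
```

```text
[1.04252428 0.57772179 0.12050749]
tool angle 136.18 t 6.05 r,d now [115.17791775   0.2987883  -13.86097163]
[0,-2.8,0] [-0.4  0.3 -5.5]
[0,-5.8,0] [ -0.6   0.3 -11.6]
[0,-8.8,0] [ -0.6   0.3 -17.7]
[0,-11.8,0] [ -0.3   0.3 -23.7]
[0,-14.8,0] [  0.4   0.3 -29.7]
[0,-17.8,0] [  1.4   0.3 -35.7]
[0,-20.8,0] [  2.7   0.4 -41.7]
[0,-23.8,0] [  4.3   0.4 -47.5]
```

View pics/w4.png

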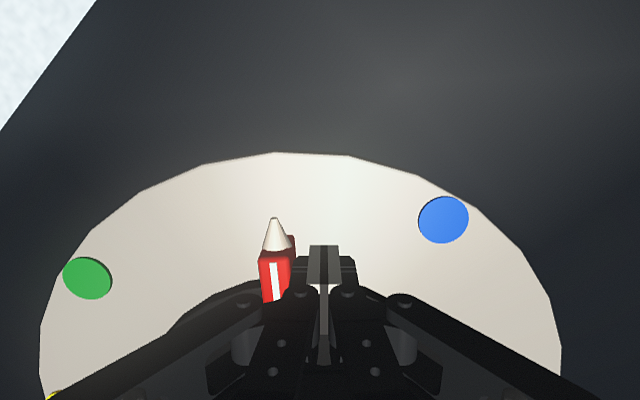

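The arm is being pushed along, with its tip at (275,219) and the green dot at (87,277). Continuing.

>>> jog_arm --plan '[{"angular":[0,-2.8,0],"offset":[-0.4,0.3,-5.5],"grip":0},{"angular":[0,-5.8,0],"offset":[-0.6,0.3,-11.5],"grip":0},{"angular":[0,-8.8,0],"offset":[-0.6,0.3,-17.5],"grip":0},{"angular":[0,-11.8,0],"offset":[-0.3,0.3,-23.5],"grip":0},{"angular":[0,-14.8,0],"offset":[0.4,0.3,-29.5],"grip":0},{"angular":[0,-17.8,0],"offset":[1.4,0.3,-35.5],"grip":0},{"angular":[0,-20.8,0],"offset":[2.7,0.3,-41.5],"grip":0},{"angular":[0,-23.8,0],"offset":[4.3,0.3,-47.5],"grip":0}]'

```text
time: 7.05
tcp_pos: [478.2, 4.5, 29.2]
orientation: [[0.939, -0.0, 0.344], [-0.344, 0.001, 0.939], [-0.001, -1.0, 0.001]]
force: [0.8, 2.1, 1.7]
grip_width: 0.3
```

```bash
cat >> ang.py <<'E'
def meas(name):
    "angles: green dot centre, white tip, at their heights"
    im=read_camera("wrist"); cv2.imwrite(name,im[:,:,::-1])
    A=lambda X:np.degrees(np.arctan2(X[1]-P[1],X[0]-P[0]))%360
    for c,a in blob(im,(50,120,60),(80,255,255))[0]:
        X=ray("wrist",*c,12); print("green",c,a,X,"r",np.hypot(*(X[:2]-P)).round(1),A(X).round(2))
    g=im.astype(int); m=cv2.inRange(cv2.cvtColor(im,cv2.COLOR_RGB2HSV),(0,150,60),(8,255,255))
    for dth in (0,): pass
    # stripe: bright low-sat pixels surrounded by red
    hsv=cv2.cvtColor(im,cv2.COLOR_RGB2HSV); pts=[]
    for v in range(230,310):
        x=np.flatnonzero(m[v,:300])
        if len(x)<8: continue
        seg=[u for u in range(x.min(),x.max()) if hsv[v,u,1]<60 and hsv[v,u,2]>150]
        if 3<=len(seg)<=14: pts.append(ray("wrist",np.mean(seg),v,48)[:2])
    pts=np.array(pts)
    if len(pts)>3:
        d=pts-P; a=A(pts.T); print("stripe n",len(pts),"r",np.hypot(*d.T)[[0,-1]].round(1),"ang first/last/med",a[0].round(2),a[-1].round(2),np.median(a).round(2))
E
python3 - <<'E'
from ang import *
meas("pics/w5.png"); print(get_state()["force"])
arc([163,166,169,172,175,178,180,180],[14]*8)
E
```

```text
green [163.2 211.4] 1848 [430.9 -66.5  12. ] r 151.1 186.73
stripe n 35 r [124.8 108.4] ang first/last/med 163.28 163.27 163.23
[0.53099185 0.11397493 0.32475868]
tool angle 159.92 t 7.1 r,d now [ 1.14991386e+02  1.64216617e-03 -1.39590588e+01]
[0,-3.1,0] [-0.6  0.1 -6.2]
[0,-6.1,0] [ -0.8   0.1 -12.2]
[0,-9.1,0] [ -0.8   0.1 -18.3]
[0,-12.1,0] [ -0.4   0.1 -24.3]
[0,-15.1,0] [  0.3   0.1 -30.4]
[0,-18.1,0] [  1.3   0.1 -36.3]
[0,-20.1,0] [  2.2   0.1 -40.3]
[0,-20.1,0] [  2.2   0.1 -40.3]
```

>>> jog_arm --plan '[{"angular":[0,-3.1,0],"offset":[-0.6,0,-6],"grip":0},{"angular":[0,-6.1,0],"offset":[-0.8,0,-12],"grip":0},{"angular":[0,-9.1,0],"offset":[-0.8,0,-18],"grip":0},{"angular":[0,-12.1,0],"offset":[-0.4,0,-24],"grip":0},{"angular":[0,-15.1,0],"offset":[0.3,0,-30],"grip":0},{"angular":[0,-17.1,0],"offset":[0.9,0,-34],"grip":0},{"angular":[0,-18.1,0],"offset":[1.3,0,-36],"grip":0},{"angular":[0,-18.1,0],"offset":[1.3,0,-36],"grip":0}]'

```text
time: 8.1
tcp_pos: [466.9, -30.0, 28.9]
orientation: [[0.999, -0.001, 0.038], [-0.038, -0.0, 0.999], [-0.001, -1.0, -0.0]]
force: [-1.3, 0.3, 1.1]
grip_width: 0.0
```

```bash
python3 - <<'E'
from ang import *
meas("pics/w6.png"); print(get_state()["force"])
arc([179,180,181,182,183,183.5,184,184],[14]*8)
E
```

```text
green [248.2 184.1] 1979 [431.1 -66.1  12. ] r 150.9 186.58
stripe n 34 r [124.  108.1] ang first/last/med 180.97 180.9 180.98
[-0.46396114  1.21911089  0.36869397]
tool angle 177.83 t 8.15 r,d now [114.72303641  -0.21815261 -14.51993374]
[0,-1.2,0] [-0.5 -0.1 -2.9]
[0,-2.2,0] [-0.7 -0.1 -4.9]
[0,-3.2,0] [-0.9 -0.1 -6.9]
[0,-4.2,0] [-1.  -0.1 -8.9]
[0,-5.2,0] [ -1.1  -0.1 -10.9]
[0,-5.7,0] [ -1.1  -0.1 -11.9]
[0,-6.2,0] [ -1.1  -0.1 -13. ]
[0,-6.2,0] [ -1.1  -0.1 -13. ]
```

View pics/w6.png

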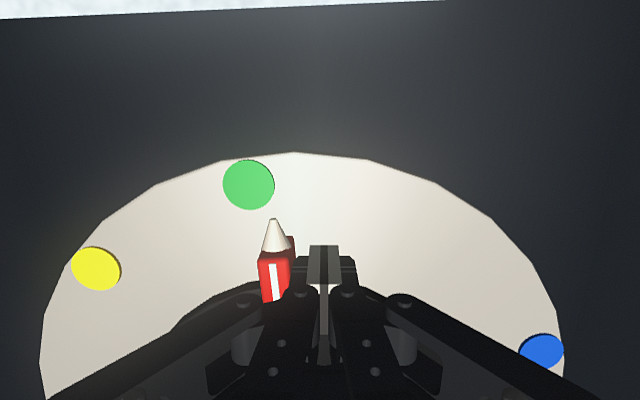

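The pointer tip at (273,219) is 5.6° short of the green dot at (248,184). Making the final small push.

>>> jog_arm --plan '[{"angular":[0,-1.2,0],"offset":[-0.5,0,-2.5],"grip":0},{"angular":[0,-2.2,0],"offset":[-0.7,0,-4.5],"grip":0},{"angular":[0,-3.2,0],"offset":[-0.9,0,-6.5],"grip":0},{"angular":[0,-4.2,0],"offset":[-1.0,0,-8.5],"grip":0},{"angular":[0,-4.7,0],"offset":[-1.0,0,-9.5],"grip":0},{"angular":[0,-5.0,0],"offset":[-1.0,0,-10.2],"grip":0},{"angular":[0,-5.0,0],"offset":[-1.0,0,-10.2],"grip":0},{"angular":[0,-5.0,0],"offset":[-1.0,0,-10.2],"grip":0}]'

```text
time: 9.15
tcp_pos: [465.8, -40.2, 28.9]
orientation: [[0.999, -0.0, -0.05], [0.05, -0.0, 0.999], [-0.0, -1.0, -0.0]]
force: [-0.7, 1.9, 0.3]
grip_width: -0.1
```

```bash
python3 - <<'E'
from ang import *
meas("pics/w7.png"); print(get_state()["force"])
arc([183],[14])
E
```

```text
green [274.4 181.1] 1983 [431.2 -66.3  12. ] r 150.8 186.66
stripe n 34 r [123.9 108. ] ang first/last/med 186.12 186.06 186.1
[-0.3879221   0.65511543 -0.39244393]
tool angle 182.87 t 9.2 r,d now [ 1.14611912e+02 -8.01934595e-02 -1.43667031e+01]
[0,-0.1,0] [-0.4 -0.  -0.6]
```

>>> jog_arm --plan '[{"angular":[0,-0.3,0],"offset":[0,0,-0.6],"grip":0},{"angular":[0,-0.5,0],"offset":[0,0,-1.1],"grip":0},{"angular":[0,-0.5,0],"offset":[0,0,-1.1],"grip":0},{"angular":[0,-0.5,0],"offset":[0,0,-1.1],"grip":0},{"angular":[0,-0.5,0],"offset":[0,0,3],"grip":0},{"angular":[0,-0.5,0],"offset":[0,0,8],"grip":0},{"angular":[0,-0.5,0],"offset":[0,0,14],"grip":0},{"angular":[0,-0.5,0],"offset":[0,0,22],"grip":0}]'

```text
time: 10.2
tcp_pos: [465.0, -17.7, 29.1]
orientation: [[0.998, 0.0, -0.059], [0.059, -0.0, 0.998], [0.0, -1.0, -0.0]]
force: [0.1, -0.3, -1.0]
grip_width: 0.2
```

```bash
python3 - <<'E'
from ang import *
meas("pics/w8.png"); print(get_state()["force"])
E
```

```text
green [230.3 179.5] 2009 [430.8 -65.2  12. ] r 151.1 186.23
stripe n 39 r [124.4 106. ] ang first/last/med 186.14 186.07 186.11
[-0.51551116  0.9199171  -0.10868579]
```

>>> jog_arm --plan '[{"angular":[0,0,0],"offset":[0,-25,0],"grip":0},{"angular":[0,0,0],"offset":[0,-60,0],"grip":0},{"angular":[0,0,0],"offset":[0,-100,0],"grip":0},{"angular":[0,0,0],"offset":[0,-140,0],"grip":0},{"angular":[0,-3,0],"offset":[0,-150,-20],"grip":0},{"angular":[0,-3,0],"offset":[0,-150,-36],"grip":0},{"angular":[0,-3,0],"offset":[0,-150,-36],"grip":0},{"angular":[0,-3,0],"offset":[0,-150,-36],"grip":0}]'

```text
time: 11.25
tcp_pos: [465.9, -53.7, 177.7]
orientation: [[0.994, -0.003, -0.11], [0.11, 0.001, 0.994], [-0.002, -1.0, 0.001]]
force: [-0.0, -0.3, 0.7]
grip_width: 0.1
```

```bash
python3 - <<'E'
from ang import *
meas("pics/w9.png"); print(get_state()["force"],px("wrist",[*P,48]))
im=cv2.imread("pics/w9.png"); cv2.imwrite("pics/w9c.png",cv2.resize(im[120:280,220:420],None,fx=4,fy=4)[:600])
for n in ["aim","green_dot","push_point","pivot"]:
    for r in mark_of("wrist",n)[:2]: X=w("wrist",r["position"]); print(n,round(r["score"],2),X.round(1))
E
```

```text
green [313.6 143.4] 552 [431.7 -66.2  12. ] r 150.3 186.65
[ 0.11476488 -0.93624318 -0.07984087] [314.6 305.1]
green_dot 0.79 [431.6 -66.3  13.5]
push_point 0.88 [470.3 -59.4  35.5]
```

View pics/w9c.png

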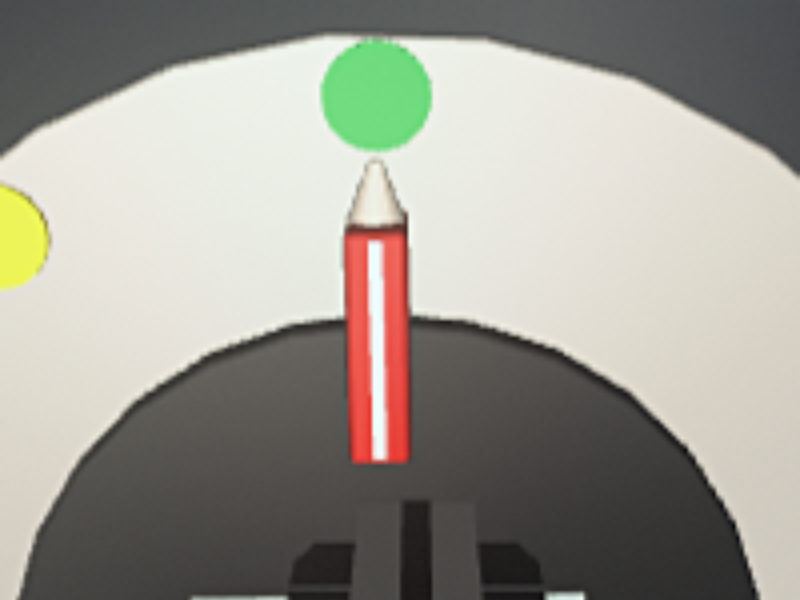

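The pointer tip at (314,160) aims at the dot at (313.6,143). I'll check the angle numerically.

```bash
python3 - <<'E'
from ang import *
im=cv2.imread("pics/w9.png")[:,:,::-1].copy(); hsv=cv2.cvtColor(im,cv2.COLOR_RGB2HSV)
A=lambda X:np.degrees(np.arctan2(X[1]-P[1],X[0]-P[0]))%360
pts=[];q=[]
for v in range(182,232,3):
    row=hsv[v,300:330]; red=np.flatnonzero((row[:,1]>130)&((row[:,0]<8)|(row[:,0]>172)))+300
    g=im[v,red.min():red.max()+1,1].astype(float); wt=np.clip(g-110,0,None)
    u=(np.arange(len(g))*wt).sum()/wt.sum()+red.min(); X=ray("wrist",u,v,48); pts.append(X[:2])
pts=np.array(pts); print(A(pts.T).round(2)); d=pts[0]-pts[-1]; 
dd=np.linalg.svd(pts-pts.mean(0))[2][0]; print("line dir",np.degrees(np.arctan2(*dd[::-1]))%180)
for u in (313.5,314): print("tip",A(ray("wrist",u,160,35)))
s=get_state();R=np.array(s["orientation"]); print(R.T@(np.array([503.3,303.8,200])-s["tcp_pos"]))
E
```

```text
[186.59 186.64 186.64 186.6  186.6  186.6  186.5  186.51 186.52 186.41
 186.35 186.36 186.43 186.44 186.32 186.33 186.27]
line dir 7.270577475989539
tip 186.62483189861274
tip 186.45492082667724
[ 76.19204811 -21.33565631 351.17686713]
```

The arm is at about 186.5° and the dot at 186.65°, less than 1 mm apart, so the aim is set. On to the grey-box capture button.

>>> jog_arm --plan '[{"angular":[0,0,0],"offset":[12,0,50],"grip":0},{"angular":[0,0,0],"offset":[24,0,100],"grip":0},{"angular":[0,0,0],"offset":[36,0,150],"grip":0},{"angular":[0,0,0],"offset":[48,0,200],"grip":0},{"angular":[0,0,0],"offset":[60,0,250],"grip":0},{"angular":[0,0,0],"offset":[72,0,300],"grip":0},{"angular":[0,0,0],"offset":[76,0,351],"grip":0},{"angular":[0,0,0],"offset":[76,0,351],"grip":0}]'

```text
time: 12.5
tcp_pos: [503.2, 306.5, 178.8]
orientation: [[0.993, 0.0, -0.116], [0.116, 0.001, 0.993], [0.0, -1.0, 0.001]]
force: [0.2, -0.6, 0.5]
grip_width: -0.0
```

```bash
python3 - <<'E'
from ang import *
s=get_state(); print(s["tcp_pos"]);R=np.array(s["orientation"])
im=read_camera("wrist"); cv2.imwrite("pics/b1.png",im[:,:,::-1])
for r in mark_of("wrist","capture_top")[:3]: X=w("wrist",r["position"]); print(round(r["score"],2),X.round(1),px("wrist",X))
for c,a in blob(im,(3,150,100),(18,255,255))[0]: print(c,a,ray("wrist",*c,47), R.T@(ray("wrist",*c,47)-s["tcp_pos"]))
E
```

```text
[503.22698298 306.49231219 178.76954306]
0.89 [508.2 300.6  45.7] [319.4 194.5]
0.6 [561.9 548.4  48.7] [575.2 278.6]
[325.  194.4] 538 [507.2 305.4  47. ] [  3.77800964 131.7696426   -1.63658833]
[572.5 272.9] 855 [557.1 545.3  47. ] [ 81.13065091 131.95544962 230.86836724]
```

View pics/b1.png

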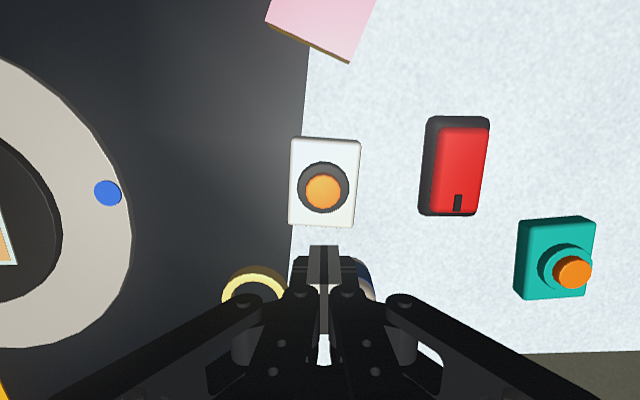

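The button on the light-grey box is at about (322,191); the red item is the mouse and turquoise is the look-alike. I'll descend above it.

>>> jog_arm --plan '[{"angular":[0,0,0],"offset":[4.5,20,-3],"grip":0},{"angular":[0,0,0],"offset":[4.5,45,-3],"grip":0},{"angular":[0,0,0],"offset":[4.5,70,-3],"grip":0},{"angular":[0,0,0],"offset":[4.5,90,-3],"grip":0},{"angular":[0,0,0],"offset":[4.5,105,-3],"grip":0},{"angular":[0,0,0],"offset":[4.5,115,-3],"grip":0},{"angular":[0,0,0],"offset":[4.5,119,-3],"grip":0},{"angular":[0,0,0],"offset":[4.5,119,-3],"grip":0}]'

```text
time: 13.6
tcp_pos: [508.6, 300.7, 60.2]
orientation: [[0.994, 0.0, -0.111], [0.111, 0.0, 0.994], [0.0, -1.0, 0.0]]
force: [-0.2, -0.8, -0.3]
grip_width: 0.2
```

```bash
python3 - <<'E'
from ang import *
s=get_state(); print(s["tcp_pos"],s["force"]);R=np.array(s["orientation"])
im=read_camera("wrist"); cv2.imwrite("pics/b2.png",im[:,:,::-1])
for r in mark_of("wrist","capture_top")[:2]: X=w("wrist",r["position"]); print(round(r["score"],2),X.round(1))
cv2.imwrite("pics/b2c.png",cv2.resize(im[140:320,200:440],None,fx=3,fy=3)[:,:,::-1])
E
```

```text
[508.59446051 300.72768673  60.22791169] [-0.18595698 -0.8310739  -0.26643056]
0.87 [506.2 307.9  43.6]
```

View pics/b2c.png

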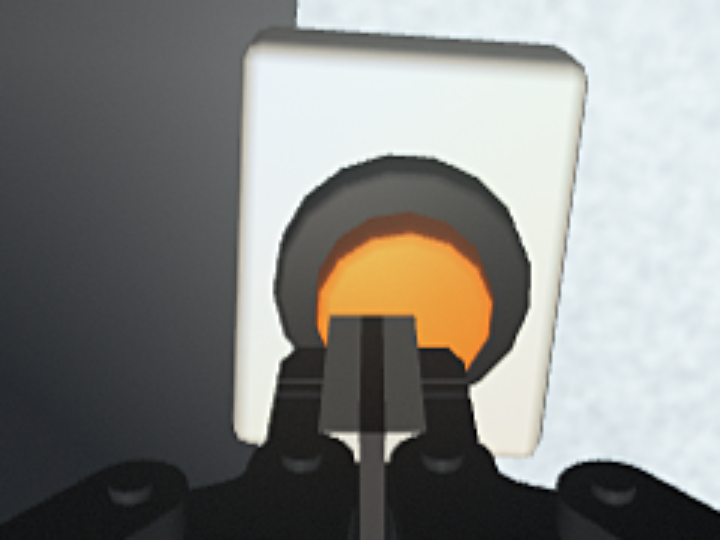

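The button centre is about 5 mm to the right of the fingertip in the crop, (404,~315) against (372,~330). I'll shift and press gently.

>>> jog_arm --plan '[{"angular":[0,0,0],"offset":[-1,0,5],"grip":0},{"angular":[0,0,0],"offset":[-1,6,5],"grip":0},{"angular":[0,0,0],"offset":[-1,11,5],"grip":0},{"angular":[0,0,0],"offset":[-1,14,5],"grip":0},{"angular":[0,0,0],"offset":[-1,17,5],"grip":0},{"angular":[0,0,0],"offset":[-1,19,5],"grip":0},{"angular":[0,0,0],"offset":[-1,20,5],"grip":0},{"angular":[0,0,0],"offset":[-1,20,5],"grip":0}]'

```text
time: 14.7
tcp_pos: [506.4, 305.5, 41.0]
orientation: [[0.994, -0.001, -0.111], [0.111, -0.0, 0.994], [-0.001, -1.0, -0.0]]
force: [-4.0, -0.9, 8.8]
grip_width: -0.2
```

8.8 N at z = 41 is over the 4 N needed, so it looks bottomed. One millimetre more to be sure, then release and rise.

>>> jog_arm --plan '[{"angular":[0,0,0],"offset":[0,1,0],"grip":0},{"angular":[0,0,0],"offset":[0,1,0],"grip":0},{"angular":[0,0,0],"offset":[0,1,0],"grip":0},{"angular":[0,0,0],"offset":[0,1,0],"grip":0},{"angular":[0,0,0],"offset":[0,1,0],"grip":0},{"angular":[0,0,0],"offset":[0,1,0],"grip":0},{"angular":[0,0,0],"offset":[0,1,0],"grip":0},{"angular":[0,0,0],"offset":[0,1,0],"grip":0}]'

```text
time: 15.7
tcp_pos: [506.5, 305.5, 40.9]
orientation: [[0.994, -0.0, -0.111], [0.111, -0.0, 0.994], [-0.0, -1.0, -0.0]]
force: [-5.7, -2.7, 13.9]
grip_width: -0.3
```

>>> jog_arm --plan '[{"angular":[0,0,0],"offset":[0,-4,0],"grip":0},{"angular":[0,0,0],"offset":[0,-9,0],"grip":0},{"angular":[0,0,0],"offset":[0,-15,0],"grip":0},{"angular":[0,0,0],"offset":[0,-30,0],"grip":0},{"angular":[0,0,0],"offset":[0,-60,0],"grip":0},{"angular":[0,0,0],"offset":[0,-100,0],"grip":0},{"angular":[0,0,0],"offset":[0,-140,0],"grip":0},{"angular":[0,0,0],"offset":[0,-140,0],"grip":0}]'

```text
time: 16.7
tcp_pos: [510.1, 307.1, 184.3]
orientation: [[0.994, 0.009, -0.111], [0.111, 0.004, 0.994], [0.009, -1.0, 0.003]]
force: [-0.5, 0.2, 0.5]
grip_width: 0.0
```

```bash
python3 - <<'E'
from h import *
s=get_state(); print(s["tcp_pos"],s["force"],s["time"])
im=read_camera("wrist"); b=read_camera("top")
a=cv2.cvtColor(b,cv2.COLOR_RGB2BGR)[120:300,180:480]
cv2.imwrite("pics/f.png",np.vstack([cv2.resize(im[100:260,200:466,::-1],(532,320))[:,:500],cv2.resize(a,(500,270))]))
E
```

```text
[510.14655902 307.07995397 184.34694953] [-0.54473431  0.24918555  0.47691285] 16.7
```

View pics/f.png

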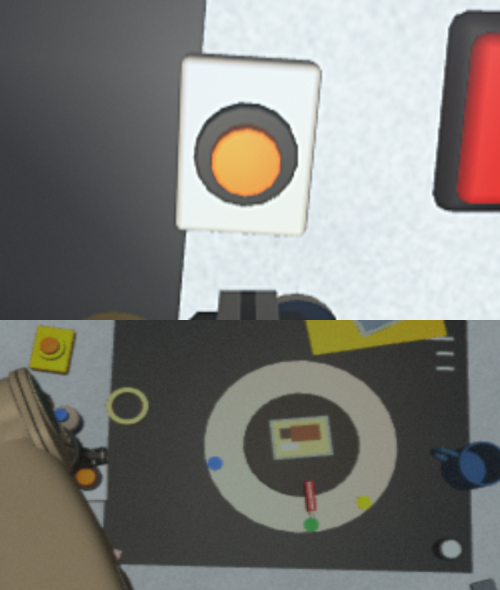

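The fingertip pressed the button to its stop (z unchanged at 40.9 while the force rose to 14 N). The button is up again, the pointer is on the green dot and the other things are undisturbed. Handing in.

```bash
python3 -c "
from cell import *
print(job_done())"
```

```text
the job is handed in; nothing more can be done
None
```

I set the turntable to the green dot, then pressed and released the capture button, and handed the job in after about 17 s of robot time.

- **Turntable:** I pushed the red arm about 64° anticlockwise with the shut fingertip on one flank. The closing wrist-camera measurement put the arm at about 186.5° and the green dot at 186.65°, so the aim is within about 1 mm. Two earlier readings of the dot differed by about 0.4°, which I put down to camera calibration.
- **Capture button:** I pressed the orange button on the light-grey box, not the turquoise or yellow look-alikes. It bottomed out at z ≈ 41 mm; I saw 8.8 N and then 14 N with no further travel, against the 4 N needed. Then I lifted away.
- **Last pictures:** They show the button up and the pointer at the green dot. The arm hides part of the top view, but everything I could see was in place. The robot was touching nothing.

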